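Swing the bench lamp over the work and hang up the fixings carrier

TASK

Get the woodwork bench ready for marking out: swing the lamp from above the plywood screw carrier to over the middle of the walnut board, then hang the carrier by its hand hole on the free hook of the rail and slide it back along the hook until it is up against the rail. Keep the carrier upright so that no screws spill, and do not disturb the other things on the bench or the brush on the other hook.

Things in the scene. Friction and masses are not known exactly. Their poses are not given: they have to be found in the camera images.
- lamp_arm (a joint): swing angle of the bench lamp's arm about its upright post (rad, -1.4 to 1.4). At 0 the arm points from the post to world -x; it grows as the head swings towards +y: the arm's direction is (-cos q, sin q). Stiff hinge (about 0.25 N m of friction): it stays where it is left, no spring; push it slowly from the side.
- lamp_hinge (a point): lamp's swing axis at the height of the arm's centre line (295 mm). The arm is a level round bar, 16 mm diameter, 300 mm from axis to head, bare from 30 to 280 mm. Hub on the axis 34 mm diameter and tall; a 26 mm thick counterweight ends 75 mm behind it. Post 18 mm, base 140 mm diameter, 24 mm high, fixed.
- lamp_head (a point): centre of the underside of the round lamp head, 300 mm from the swing axis and 243 mm above the bench: a dark metal shade 100 mm in diameter and 32 mm tall, with a 26 mm neck up to 307 mm above the bench.
- board: dark walnut board lying on the bench, fixed between two small wooden stops; 140 (its x) x 200 (its y) x 22 mm high; origin at the centre of its underside.
- carrier: plywood carrier with screws, 0.34 to 0.55 kg, loose. Tray 100 (x) x 130 (y) x 45 mm high; a 12 mm thick centre board stands in its yz plane, 130 mm wide, 165 mm high. Hand hole through it along x: 96 mm wide, 103 to 141 mm above the underside; the bar above it is 24 mm high, 12 mm thick, 130 mm long. Origin: centre of underside, z up.
- handhole (a point): middle of the upper edge of the carrier's hand hole, 141 mm above the carrier's underside, in the middle of the board's thickness; the edge that rests on the hook.
- hook: the free hook: level bar of smooth polished steel (slides easily), 8 mm diameter, standing out from the rail's face along its own -x. Origin on the bar's centre line at the face, 240 mm above the bench. Straight for 95 mm, then turned up; it ends 107 mm from the face, its tip's top 16 mm above the centre line. Foot plate 2 mm thick, 22 mm wide, 36 mm high.
- rail: wooden hook rail, fixed, 18 mm thick, 400 mm long, from 202 to 246 mm above the bench, open beneath between its two end posts (370 mm apart, 18 mm diameter); origin on the bench below the middle of the front face, which looks along its own -x; y along the rail. Hooks 70 to 100 mm either side of the middle.
- brush: bench brush hanging by the eye of its handle on the other, identical hook of the rail; 40 mm wide, 54 mm deep, 165 mm long downwards; origin at the inner top of the eye. Leave it there.
- driver: cordless driver standing on its battery, 210 mm high, up to 190 mm long; leave alone. Origin under the battery's centre.
- glue: white glue bottle, 58 mm diameter, 165 mm high; leave alone. Origin under its centre.
- tape: tape measure 66 x 34 x 60 mm high; leave alone. Origin under its centre.
- square: try square lying flat, 14 mm high: wooden stock 115 mm along its x, steel blade 170 mm along its y near the stock's +x end; leave alone. Origin under the stock's centre.
- pencil: flat carpenter's pencil 180 mm long, 8 mm high; leave alone. Origin under its centre.
- chisel: chisel lying on the bench, 255 mm long, 30 mm high; leave alone. Origin under its middle.
Things that resemble listed ones, but are neither listed nor needed, are in the scene too. Leave any purple look-alike of the carrier alone.

How it is judged:
On the way, in this order (a step that is already met when the one before it is completed fails the run):
1. the lamp head has been swung over the middle of the walnut board (horizontal distance between lamp_head and board below 0.06 m), for 0.2 s.
2. the carrier has been lifted clear of the bench (height (world z) of carrier above 0.05 m), for 0.2 s.
3. the carrier hangs by its hand hole on the free hook, let go (x of handhole in the frame of hook between -0.096 and 0 m and y of handhole in the frame of hook between -0.045 and 0.045 m and z of handhole in the frame of hook between -0.006 and 0.014 m and contact force between carrier and hook above 1 N and contact force between carrier and the fingers below 0.2 N), for 0.2 s.
At the end, for the whole second after the job is handed in: Lamp head's centre within 60 mm (level) of the board's centre. Carrier at rest and let go on the free hook, bar through its hand hole (within 45 mm of the hole's middle), upper edge on the bar, upright within 0.3 rad, and slid back against the rail (gap at most 12 mm at the hook) (horizontal distance between lamp_head and board below 0.06 m and x of handhole in the frame of hook between -0.018 and 0 m and y of handhole in the frame of hook between -0.045 and 0.045 m and z of handhole in the frame of hook between -0.006 and 0.014 m and contact force between carrier and hook above 1 N and angle between carrier's own z axis and vertical below 0.3 rad and linear speed of carrier below 0.03 m/s); the robot touches nothing.
It fails at once if the carrier tipped by more than 0.5 rad (screws spill) (angle between carrier's own z axis and vertical above 0.5 rad).
It fails at once if the hanging brush, or another thing on the bench, was disturbed (moved by more than 40 mm) (distance of any of brush, driver, glue, tape, square, pencil, chisel from where it was at the start of the episode above 0.04 m).
It also fails if it takes over 69 s, if anything falls off the work surface, if the arm or the gripper's body presses on something with over 40 N, if the wrist force passes 120 N, or if a joint passes its speed limit or range.

ROBOT

A 6-joint arm with a two-finger parallel gripper is mounted at the origin on the work surface. World frame = base frame: x ahead of the robot, y to its left, z up, the work surface at z = 0. Lengths are in m, angles in rad, forces in N, time in s.
With the tool pointing down it reaches from about 0.3 to 0.875 m from the base axis. Payload 6.4 kg.
Tool frame: the origin (TCP) lies midway between the tips of the shut fingers; the grasp point (between the pads) lies 19 mm behind it; z points along the fingers, y is the line along which they close (so a half turn about z gives the same grasp; the last joint's range is limited). The gripper opens to 85 mm and grips with 20 to 120 N. Pads are 22 mm wide; open, the fingers measure 114 mm over their backs; the gripper's body (76 mm by 85 mm) begins 54 mm behind the grasp point. The pads swing forward as they close: fully open they stand 13 mm farther back than shut.
Start: joints at [1.075, 0.181, 1.607, -0, 1.354, -0.206], TCP at [0.164, 0.551, 0.231] pointing down, gripper open.
Joint ranges: [-2.99, 2.99], [-0.89, 2.07], [0.3, 2.58], [-1.14, 4.28], [0, 2.63], [-3.12, 3.12]. Speed limits (rad/s): [2.57, 2.57, 3.01, 3.14, 3.14, 3.14].

INTERFACE

Orientations are given as a unit quaternion [w, x, y, z].
In Python, from bench import get_obs, camera, hand_in gives the robot as it stands.
- The arm moves only by the tool carry_out, never from a script. Its argument "plan" is a list that holds one entry, the list of rows, each a list of 7 numbers: the shift along the world's x, y, z in m, then the turn, a rotation vector about the world's x, y, z in rad, then the opening, from 0 (shut) to 1 (fully open). In form: [[[x, y, z, rx, ry, rz, hand], ...]]. A call has exactly 5 rows; each row is the pose to reach, as a shift and turn from the pose commanded when the call began; what a row does not reach only later rows make up. A row lasts 1/12 s, in which the tool goes at most 41.7 mm and 7.16 degrees, less where a joint would pass 70% of its speed; a pose out of reach is approached as far as the arm can. A call with a gripper value outside its range is refused whole. The fingers move at their own pace and stop on an object; the grip force is fixed at half the most. Time passes only in rows, so rows that repeat a pose let the fingers close, or fill a call up. It gives the time, the measured TCP pose, the force, the opening and the grip force at its end, in the units of the state.
- get_obs(): the state, without advancing time (a new reading comes with each control period).
- camera(name): name is "scene" or "side" or "wrist"; returns a dict with "pixels" (400x640x3 uint8, red, green, blue), "z_map" (400x640 float32, m along the optical axis (not along the pixel's ray), 0 where there is no reading), "camera_matrix" (3x3 intrinsics, pixels), "cam_to_world" (4x4, takes a point from camera to world coordinates). Camera axes: x right, y up, looking along -z (the intrinsics and any distortion apply to the point x, -y, -z); pixel columns grow to the right and rows downward; lengths in m; the calibration is good to about 2 mm. A picture is of the moment at which its call begins.
- hand_in(): hands the job in; it is judged then, once.
The state is a dict: "time_s": time; "q": joint angles; "dq": joint speeds; "joint_efforts": joint torques, N m; "eef_pos": TCP position; "eef_rot": TCP orientation; "wrist_force": force on the tool from outside, world axes, zero at the start; "torque": the same for the moment, N m; "opening": opening from 0.0 (shut) to 1.0 (fully open); "grasp_force": force on a finger pad.
Only numpy, scipy, OpenCV 4.12 (cv2) and the standard library are available. Lean on these libraries where they do the work, as an engineer would, in place of code of your own. Each camera call takes 0.05 s, during which the arm holds its last target. There are 200 camera calls.

## Working session

There is one attempt and no reset: what is moved stays moved. The work goes in short steps, Python scripts to look and compute and a tool call to move; the robot and the scene stay as the last step left them, time stands still between calls to the robot, and variables do not carry over. Pictures are saved under pics/ and viewed, at most 10 in all, crops included, and the job is handed in when it is done.

Besides the shell and the picture viewer there is one more tool, called after "Emit:" as a command line: name --argument value ..., lists and objects as JSON in quotes. carry_out: Moves the arm, as the interface text tells. Its arguments: {"type":"object","properties":{"plan":{"type":"array","items":{"type":"array","items":{"type":"array","items":{"type":"number"}}}}},"required":["plan"]}

```bash
ls; mkdir -p pics; cat > h.py <<'E'
import numpy as np, cv2
from bench import get_obs, camera
def snap(n):
    c=camera(n); np.savez(f'{n}.npz',**c); return c
def pts(c):
    z=c['z_map']; K=c['camera_matrix']; T=c['cam_to_world']
    v,u=np.mgrid[:z.shape[0],:z.shape[1]]
    p=np.stack([(u-K[0,2])/K[0,0]*z,-(v-K[1,2])/K[1,1]*z,-z],-1)
    P=p@T[:3,:3].T+T[:3,3]; P[z==0]=np.nan
    return P
E
python3 - <<'E'
from h import *
o=get_obs(); print(o)
for n in ('scene','side'):
    c=snap(n); cv2.imwrite(f'pics/{n}0.png',c['pixels'][:,:,::-1]); print(n,c['camera_matrix'].tolist(),c['cam_to_world'].round(3).tolist(),(c['z_map']==0).mean(), [k for k in c])
E
```

```text
pics
{'time_s': 0.0, 'q': array([ 1.07471731e+00,  1.81529276e-01,  1.60803155e+00,  9.42881774e-06,
        1.35379131e+00, -2.06315562e-01]), 'dq': array([-4.56220206e-05,  2.01346855e-04, -1.99801519e-03, -1.95619339e-05,
       -2.05210845e-03,  5.57624707e-05]), 'joint_efforts': array([ 4.51588348e-04, -4.44883704e+01, -3.51333296e+01, -2.50935300e-04,
        9.12920223e-03,  7.35199933e-06]), 'eef_pos': array([0.16400871, 0.55052909, 0.23037939]), 'eef_rot': array([-3.06971805e-04,  1.44376348e-01,  9.89522459e-01, -8.24457575e-04]), 'wrist_force': array([0.67553761, 0.24526409, 0.28240873]), 'torque': array([-0.03388002,  0.04438285, -0.00505855]), 'grasp_force': 0.0, 'opening': 1.0073878809452135}
scene [[478.17743507553206, 0.0, 321.88413349949303], [0.0, 478.17743507553206, 198.30236679380215], [0.0, 0.0, 1.0]] [[-0.66, -0.597, 0.456, 1.325], [0.751, -0.538, 0.382, 0.677], [0.017, 0.595, 0.804, 1.714], [0.0, 0.0, 0.0, 1.0]] 0.00400390625 ['pixels', 'z_map', 'camera_matrix', 'cam_to_world']
side [[390.3749703848303, 0.0, 315.54010656101246], [0.0, 390.3749703848303, 198.94136005273006], [0.0, 0.0, 1.0]] [[-0.994, 0.057, -0.097, 0.332], [-0.113, -0.49, 0.864, 0.987], [0.002, 0.87, 0.494, 0.793], [0.0, 0.0, 0.0, 1.0]] 0.00396484375 ['pixels', 'z_map', 'camera_matrix', 'cam_to_world']
```

View pics/scene0.png

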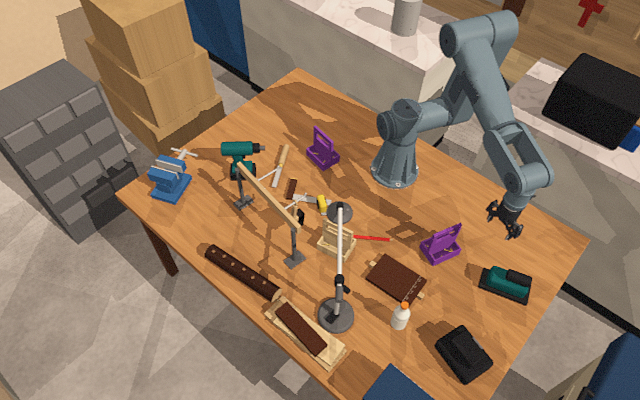

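View pics/side0.png

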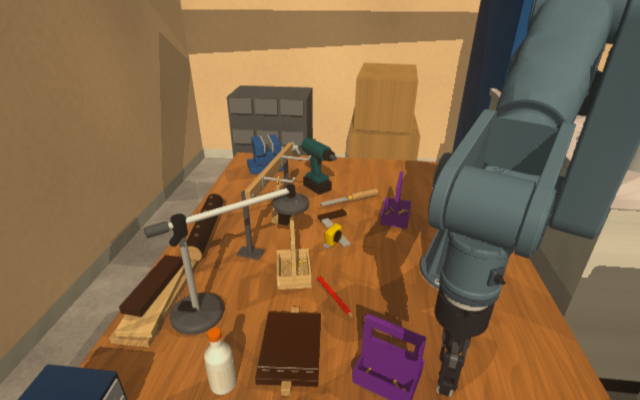

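The scene view shows the plywood carrier at about (336,240) under the lamp head (340,211). The lamp post is at (337,312), the walnut board with its stops at (396,279), the rail from (240,165) to (298,225), and the purple look-alikes at (322,148) and (440,243). Next I'll measure with the depth maps.

```bash
python3 - <<'E'
from h import *
# top-down map, 2 mm/px: x 0.1..0.95 (rows up), y -0.5..0.75 
A=[];C=[]
for n in('scene','side'):
    c=dict(np.load(n+'.npz')); P=pts(c); A.append(P.reshape(-1,3)); C.append(c['pixels'].reshape(-1,3))
A=np.vstack(A);C=np.vstack(C); ok=np.isfinite(A).all(1)&(A[:,2]>-.02)&(A[:,2]<.4); A=A[ok];C=C[ok]
o=np.argsort(A[:,2]);A=A[o];C=C[o]
s=1.6e-3; r=((1.0-A[:,0])/s).astype(int); q=((0.75-A[:,1])/s).astype(int)
W=int(1.25/s);H=int(.9/s); m=(r>=0)&(r<H)&(q>=0)&(q<W)
im=np.zeros((H,W,3),np.uint8); im[r[m],q[m]]=C[m][:,::-1]
im=cv2.morphologyEx(im,cv2.MORPH_CLOSE,np.ones((3,3)))
for k in range(-5,8): cv2.putText(im,f'{k/10}',(int((.75-k/10)/s),8),0,.35,(255,255,255)); cv2.line(im,(int((.75-k/10)/s),10),(int((.75-k/10)/s),14),(255,255,255))
for k in range(1,10): cv2.putText(im,f'{k/10}-',(0,int((1-k/10)/s)+3),0,.35,(255,255,255))
cv2.imwrite('pics/top.png',im); print(im.shape)
E
```

```text
(562, 781, 3)
```

View pics/top.png

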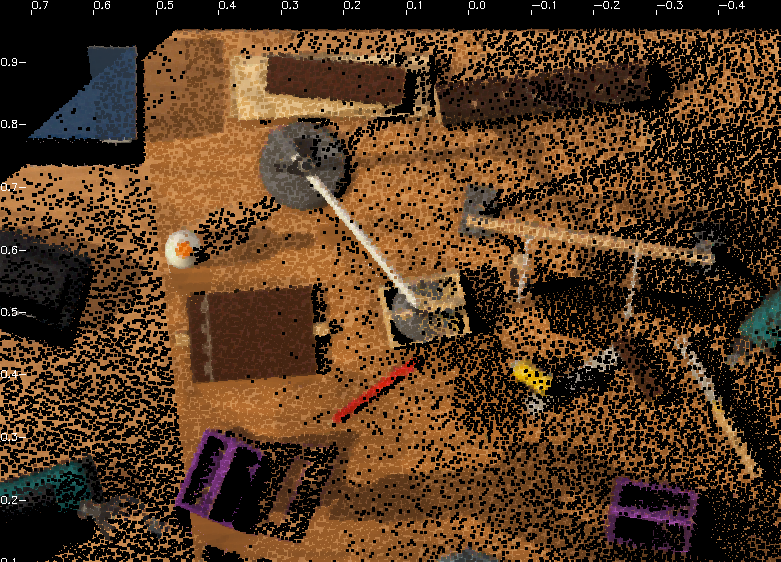

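The top map shows the post at about (0.74,0.28), the lamp head at (0.50,0.10) and the board at (0.465,0.365). The carrier is at (0.50,0.08) and the rail runs from (0.655,0.01) to (0.585,-0.38), with hooks at y≈-0.07 and y≈-0.25. I'll enlarge a crop to confirm the carrier and the free hook.

```bash
python3 - <<'E'
from h import *
s=np.load('scene.npz')['pixels'][150:290,225:365]; d=np.load('side.npz')['pixels'][140:300,230:370]
a=cv2.resize(s,(400,400),interpolation=2);b=cv2.resize(d,(390,446),interpolation=2)[:400]
cv2.imwrite('pics/crop1.png',np.hstack([a,b])[:,:,::-1])
S=dict(np.load('scene.npz'));D=dict(np.load('side.npz'))
PS,PD=pts(S),pts(D)
def hsv(c): return cv2.cvtColor(c['pixels'],cv2.COLOR_RGB2HSV)
def box(P,x0,x1,y0,y1,z0,z1): return (P[...,0]>x0)&(P[...,0]<x1)&(P[...,1]>y0)&(P[...,1]<y1)&(P[...,2]>z0)&(P[...,2]<z1)
for n,P in(('scene',PS),('side',PD)):
    print(n)
    m=box(P,.35,.6,.22,.48,.014,.035); r=cv2.minAreaRect(P[m][:,:2].astype(np.float32)); print('board',m.sum(),r,np.median(P[m][:,2]))
    m=box(P,.45,.72,.08,.28,.285,.31); p=P[m]; l=cv2.fitLine(p[:,:2].astype(np.float32),2,0,.01,.01).ravel(); print('arm',m.sum(),l,p[:,2].min(),p[:,2].max())
    m=box(P,.40,.6,.0,.2,.225,.282); p=P[m]; print('head',m.sum(),cv2.minEnclosingCircle(p[:,:2].astype(np.float32)),np.median(p[:,2]))
    m=box(P,.6,.85,.15,.4,.012,.03); p=P[m]; print('base',m.sum(),cv2.minEnclosingCircle(p[:,:2].astype(np.float32)))
    m=box(P,.4,.6,-.02,.2,.150,.18); p=P[m]; print('cbar',m.sum(),cv2.minAreaRect(p[:,:2].astype(np.float32)) if m.sum()>5 else '')
    m=box(P,.4,.6,-.02,.2,.03,.055); p=P[m]; print('ctray',m.sum(),cv2.minAreaRect(p[:,:2].astype(np.float32)) if m.sum()>5 else '')
    m=box(P,.5,.72,-.45,.08,.24,.255); p=P[m]; print('rail',m.sum(),cv2.minAreaRect(p[:,:2].astype(np.float32)))
    for y0,y1 in((-.13,-.03),(-.32,-.2)):
        m=box(P,.45,.595,y0,y1,.225,.275); p=P[m]; l=cv2.fitLine(p[:,:2].astype(np.float32),2,0,.01,.01).ravel(); print('hook',m.sum(),l,p.min(0),p.max(0),np.median(p[:,2]))
E
```

```text
scene
board 1609 ((0.4661235809326172, 0.3465961813926697), (0.14535264670848846, 0.24412521719932556), 3.824058771133423) 0.021295403484632436
arm 324 [0.770247   0.6377457  0.6153571  0.16493152] 0.2893903747638862 0.30993987743731766
head 372 ((0.5025399923324585, 0.0706772580742836), 0.05456037074327469) 0.2651803712597225
base 876 ((0.7488849759101868, 0.2792879045009613), 0.14289946854114532)
cbar 107 ((0.5035620927810669, 0.07060807943344116), (0.022590024396777153, 0.13073042035102844), 10.470195770263672)
ctray 245 ((0.5038187503814697, 0.07015137374401093), (0.1081305593252182, 0.13405631482601166), 12.38221263885498)
rail 477 ((0.5690231919288635, -0.15824919939041138), (0.4603719711303711, 0.1283552199602127), 81.21855926513672)
hook 64 [ 0.9890456  -0.1476103   0.5618387  -0.08756343] [ 0.51591835 -0.10268243  0.22508554] [ 0.59292587 -0.07611134  0.2571068 ] 0.24286365449258707
hook 67 [ 0.93083465 -0.3654407   0.55065846 -0.2693435 ] [ 0.4910769  -0.31948131  0.23239012] [ 0.59473446 -0.24927749  0.25774333] 0.2418952136411563
side
board 4264 ((0.49546578526496887, 0.3
[... 318 characters left out ...]
0.27211397886276245), 0.12463105469942093)
cbar 125 ((0.5027227997779846, 0.06939869374036789), (0.011464309878647327, 0.13089823722839355), 9.675137519836426)
ctray 431 ((0.5021857023239136, 0.06991276144981384), (0.09858451038599014, 0.13624884188175201), 11.184483528137207)
rail 498 ((0.5648353695869446, -0.1883852481842041), (0.4019436836242676, 0.12236396223306656), 81.27114868164062)
hook 91 [ 0.99066186 -0.13634199  0.5594347  -0.08500449] [ 0.5181898  -0.09795698  0.22511521] [ 0.59494698 -0.07610675  0.25738223] 0.24354153111178234
hook 97 [ 0.9196733  -0.39268434  0.55539733 -0.27070472] [ 0.49061383 -0.31976611  0.22662972] [ 0.5949285  -0.24920335  0.25821606] 0.24326339902174243
```

View pics/crop1.png

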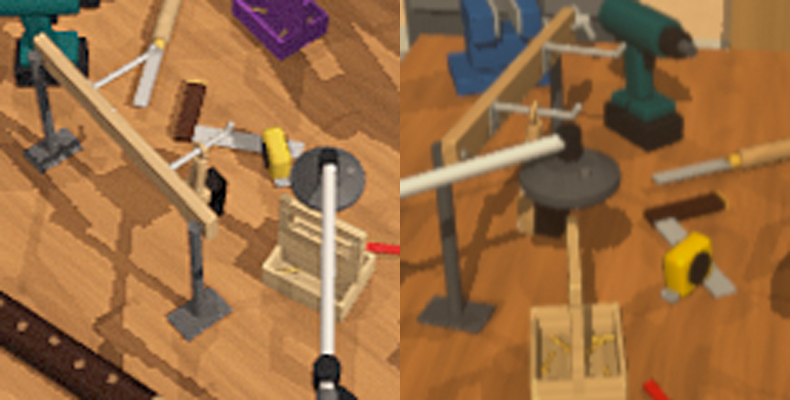

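In both views the brush hangs on the near hook (y≈-0.087). The far hook (y≈-0.25) is bare, so that is the free one. The plywood carrier under the lamp head is the one with a hand hole and natural wood colour; the other two are purple.

Lamp first: I'll fly over it with the fingers shut, to the -y side of its arm.

Emit:
carry_out --plan '[[[0.015, -0.015, 0.034, 0, 0, -0.11, 0], [0.03, -0.03, 0.068, 0, 0, -0.22, 0], [0.045, -0.045, 0.102, 0, 0, -0.33, 0], [0.06, -0.06, 0.136, 0, 0, -0.44, 0], [0.075, -0.075, 0.17, 0, 0, -0.55, 0]]]'

```text
time_s: 0.52
eef_pos: [0.2395, 0.475, 0.4025]
eef_rot: [-0.0, 0.41, 0.912, -0.0]
wrist_force: [1.0, 0.6, 0.2]
opening: 0.295
grasp_force: 0.0
```

Emit:
carry_out --plan '[[[0.027, -0.027, 0, 0, 0, -0.11, 0], [0.054, -0.054, 0, 0, 0, -0.22, 0], [0.081, -0.081, 0, 0, 0, -0.33, 0], [0.108, -0.108, 0, 0, 0, -0.44, 0], [0.135, -0.135, 0, 0, 0, -0.55, 0]]]'

```text
time_s: 0.93
eef_pos: [0.3751, 0.3395, 0.4011]
eef_rot: [-0.0, 0.642, 0.766, -0.0]
wrist_force: [-0.2, 0.0, -0.2]
opening: 0.003
grasp_force: 0.0
```

Emit:
carry_out --plan '[[[0.027, -0.027, 0, 0, 0, 0, 0], [0.054, -0.054, 0, 0, 0, 0, 0], [0.081, -0.081, 0, 0, 0, 0, 0], [0.108, -0.108, 0, 0, 0, 0, 0], [0.135, -0.135, 0, 0, 0, 0, 0]]]'

```text
time_s: 1.35
eef_pos: [0.5102, 0.2044, 0.4009]
eef_rot: [-0.0, 0.64, 0.768, -0.0]
wrist_force: [0.5, 1.0, -0.0]
opening: -0.0
grasp_force: 0.0
```

Emit:
carry_out --plan '[[[0.026, -0.022, 0, 0, 0, 0, 0], [0.052, -0.044, 0, 0, 0, 0, 0], [0.078, -0.066, 0, 0, 0, 0, 0], [0.105, -0.09, 0, 0, 0, 0, 0], [0.125, -0.105, 0, 0, 0, 0, 0]]]'

```text
time_s: 1.77
eef_pos: [0.6358, 0.0984, 0.4002]
eef_rot: [-0.0, 0.641, 0.768, -0.001]
wrist_force: [0.9, 0.6, -0.2]
opening: 0.005
grasp_force: 0.0
```

Emit:
carry_out --plan '[[[0, 0, -0.033, 0, 0, 0, 0], [0, 0, -0.066, 0, 0, 0, 0], [0, 0, -0.1, 0, 0, 0, 0], [0, 0, -0.13, 0, 0, 0, 0], [-0.005, 0.006, -0.13, 0, 0, 0, 0]]]'

```text
time_s: 2.18
eef_pos: [0.6257, 0.1061, 0.2626]
eef_rot: [-0.005, 0.641, 0.768, -0.004]
wrist_force: [-1.2, 0.4, -1.4]
opening: -0.0
grasp_force: 0.0
```

Emit:
carry_out --plan '[[[-0.005, 0.006, 0, 0, 0, 0, 0], [-0.01, 0.012, 0, 0, 0, 0, 0], [-0.014, 0.017, 0, 0, 0, 0, 0], [-0.018, 0.022, 0, 0, 0, 0, 0], [-0.022, 0.026, 0, 0, 0, 0, 0]]]'

```text
time_s: 2.6
eef_pos: [0.6078, 0.1339, 0.2736]
eef_rot: [0.002, 0.64, 0.768, 0.001]
wrist_force: [4.4, -0.9, 1.9]
opening: 0.002
grasp_force: 1.7
```

Emit:
carry_out --plan '[[[-0.006, 0.008, 0, 0, 0, 0, 0], [-0.012, 0.016, 0, 0, 0, 0, 0], [-0.018, 0.025, 0, 0, 0, 0, 0], [-0.025, 0.034, 0, 0, 0, 0, 0], [-0.031, 0.043, 0, 0, 0, 0, 0]]]'

```text
time_s: 3.02
eef_pos: [0.5756, 0.1771, 0.2712]
eef_rot: [-0.0, 0.64, 0.768, 0.0]
wrist_force: [1.8, -1.4, -1.1]
opening: 0.003
grasp_force: 0.9
```

Emit:
carry_out --plan '[[[-0.004, 0.01, 0, 0, 0, 0, 0], [-0.008, 0.02, 0, 0, 0, 0, 0], [-0.012, 0.03, 0, 0, 0, 0, 0], [-0.016, 0.04, 0, 0, 0, 0, 0], [-0.02, 0.05, 0, 0, 0, 0, 0]]]'

```text
time_s: 3.43
eef_pos: [0.5559, 0.2271, 0.2711]
eef_rot: [-0.0, 0.64, 0.768, -0.0]
wrist_force: [1.4, -1.6, -0.1]
opening: -0.002
grasp_force: 1.0
```

Emit:
carry_out --plan '[[[-0.001, 0.009, 0, 0, 0, 0, 0], [-0.002, 0.018, 0, 0, 0, 0, 0], [-0.002, 0.027, 0, 0, 0, 0, 0], [-0.002, 0.036, 0, 0, 0, 0, 0], [-0.001, 0.044, 0, 0, 0, 0, 0]]]'

```text
time_s: 3.85
eef_pos: [0.5551, 0.271, 0.2711]
eef_rot: [-0.0, 0.64, 0.768, -0.0]
wrist_force: [-0.3, -1.0, 0.4]
opening: -0.001
grasp_force: 1.0
```

Emit:
carry_out --plan '[[[0.001, 0.008, 0, 0, 0, 0, 0], [0.001, 0.015, 0, 0, 0, 0, 0], [0.002, 0.021, 0, 0, 0, 0, 0], [0.002, 0.025, 0, 0, 0, 0, 0], [0.002, 0.025, 0, 0, 0, 0, 0]]]'

```text
time_s: 4.27
eef_pos: [0.5572, 0.2961, 0.2712]
eef_rot: [-0.0, 0.64, 0.768, 0.0]
wrist_force: [-0.1, 0.4, 0.8]
opening: -0.002
grasp_force: 0.0
```

```bash
cat > m.py <<'E'
from h import *
def box(P,x0,x1,y0,y1,z0,z1): return (P[...,0]>x0)&(P[...,0]<x1)&(P[...,1]>y0)&(P[...,1]<y1)&(P[...,2]>z0)&(P[...,2]<z1)
def rect(p): return cv2.minAreaRect(np.ascontiguousarray(p[:,:2],dtype=np.float32))
def line(p): return cv2.fitLine(np.ascontiguousarray(p[:,:2],dtype=np.float32),cv2.DIST_HUBER,0,.001,.001).ravel().round(4)
E
python3 - <<'E'
from m import *
print(get_obs()['eef_pos'])
for n in('scene','side'):
    c=snap(n);P=pts(c);cv2.imwrite(f'pics/{n}1.png',c['pixels'][:,:,::-1])
    m=box(P,.35,.56,.25,.5,.245,.272); p=P[m]; print(n,'head',m.sum(),cv2.minEnclosingCircle(p[:,:2].astype(np.float32)))
    h=cv2.cvtColor(c['pixels'],cv2.COLOR_RGB2HSV)
    m=box(P,.36,.58,.2,.5,.012,.032)&(h[...,2]<110); print('board',m.sum(),rect(P[m]))
    m=box(P,.4,.6,-.03,.2,.155,.18); p=P[m]; print('cbar',m.sum(),rect(p),line(p),np.percentile(p[:,2],[5,95]))
    m=box(P,.4,.6,-.03,.2,.035,.055); p=P[m]; print('ctray',m.sum(),rect(p))
    m=box(P,.56,.69,-.42,.04,.236,.255)&(P[...,0]>.645+.177*P[...,1]-.015); p=P[m]; print('rail',m.sum(),rect(p),line(p))
    m=box(P,.47,.6,-.3,-.2,.236,.262)&(P[...,0]<.645+.177*P[...,1]-.02); p=P[m]; print('hook',m.sum(),line(p),p.min(0),p.max(0))
    m=box(P,.4,.62,-.6,-.3,.1,.23)&(P[...,0]<.645+.177*P[...,1]-.02); p=P[m]; print('driver',m.sum(),p.min(0),p.max(0))
E
```

```text
[0.55715407 0.29608686 0.27117036]
scene head 355 ((0.4521636664867401, 0.3560929000377655), 0.051344361156225204)
board 1498 ((0.4668019711971283, 0.352611243724823), (0.14728322625160217, 0.21276839077472687), 4.830593109130859)
cbar 114 ((0.5043176412582397, 0.07111553847789764), (0.020536452531814575, 0.1283329278230667), 11.029911994934082) [ 0.1921 -0.9814  0.5041  0.0786] [0.15626926 0.16958934]
ctray 259 ((0.5046260952949524, 0.06941983103752136), (0.11080554127693176, 0.13307799398899078), 10.919184684753418)
rail 458 ((0.6134860515594482, -0.19330835342407227), (0.4030744135379791, 0.03466985374689102), 79.73029327392578) [ 0.158   0.9874  0.6189 -0.1854]
hook 45 [ 0.9855 -0.1694  0.5201 -0.2581] [ 0.49287235 -0.27267573  0.23626452] [ 0.57787864 -0.2504904   0.25868062]
driver 515 [ 0.41249099 -0.54993441  0.10166484] [ 0.53631862 -0.41014397  0.2162774 ]
side head 891 ((0.4493332803249359, 0.35614174604415894), 0.05044305697083473)
board 3914 ((0.4645492434501648, 0.3468179702758789), (0.14002519845962524, 0.20261430740356445), 4.156586647033691)
cbar 118 ((0.5025891661643982, 0.07031521946191788), (0.011455069296061993, 0.12933364510536194), 9.608983993530273) [ 0.195  -0.9808  0.5012  0.0794] [0.15897423 0.16793122]
ctray 61 ((0.510601282119751, 0.02904587984085083), (0.09763920307159424, 0.04980890452861786), 11.967123031616211)
rail 283 ((0.6026328206062317, -0.2383223921060562), (0.31554219126701355, 0.030739640817046165), 81.40066528320312) [ 0.1451  0.9894  0.608  -0.2083]
hook 57 [ 0.985  -0.1727  0.53   -0.2596] [ 0.49118598 -0.2692391   0.23820551] [ 0.57730101 -0.24833849  0.26044066]
driver 531 [ 0.41030355 -0.54501109  0.10024929] [ 0.53557271 -0.41364201  0.2139357 ]
```

The lamp head is at (0.451,0.356), 17 mm from the board centre (0.4655,0.3475). Next is the carrier at (0.503,0.0705), yaw 11°.

Emit:
carry_out --plan '[[[-0.004, -0.035, 0, 0, 0, 0, 0], [-0.014, -0.07, 0, 0, 0, 0, 0], [-0.024, -0.105, 0, 0, 0, 0, 0.5], [-0.034, -0.14, 0, 0, 0, 0.005, 1], [-0.044, -0.175, 0, 0, 0, 0.01, 1]]]'

```text
time_s: 4.78
eef_pos: [0.5124, 0.1186, 0.2713]
eef_rot: [-0.0, 0.636, 0.771, 0.0]
wrist_force: [0.1, -0.7, 0.0]
opening: 0.416
grasp_force: 0.0
```

Emit:
carry_out --plan '[[[-0.008, -0.035, 0, 0, 0, 0, 1], [-0.01, -0.05, 0, 0, 0, 0, 1], [-0.01, -0.05, -0.015, 0, 0, 0, 1], [-0.01, -0.05, -0.03, 0, 0, 0, 1], [-0.01, -0.05, -0.045, 0, 0, 0, 1]]]'

```text
time_s: 5.2
eef_pos: [0.5034, 0.0692, 0.2263]
eef_rot: [0.001, 0.637, 0.771, 0.001]
wrist_force: [0.0, 0.1, -0.4]
opening: 0.999
grasp_force: 0.0
```

```bash
python3 - <<'E'
from m import *
o=get_obs();print(o['eef_pos'],o['opening'])
c=snap('wrist');P=pts(c);cv2.imwrite('pics/wrist1.png',c['pixels'][:,:,::-1])
m=box(P,.4,.6,-.03,.17,.15,.18);p=P[m];print(m.sum(),len(p) and (rect(p),line(p),np.median(p[:,2])))
E
```

```text
[0.50341114 0.0692353  0.22633651] 0.9988826412345498
3095 (((0.5023600459098816, 0.0685185119509697), (0.01200737152248621, 0.13008327782154083), 11.482099533081055), array([ 0.1999, -0.9798,  0.5012,  0.0747], dtype=float32), np.float64(0.16456330838840408))
```

View pics/wrist1.png

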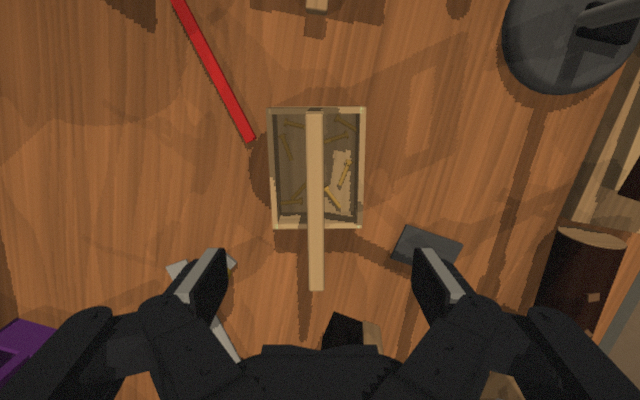

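The wrist view shows the plywood bar running from (316,110) to (316,290), centred between the open fingers. It measures (0.502,0.0685), 11.4°, top at 0.1646. I'll descend and grip.

Emit:
carry_out --plan '[[[-0.001, 0, -0.025, 0, 0, 0.008, 1], [-0.001, 0, -0.05, 0, 0, 0.008, 1], [-0.001, 0, -0.07, 0, 0, 0.008, 1], [-0.001, 0, -0.082, 0, 0, 0.008, 1], [-0.001, 0, -0.082, 0, 0, 0.008, 0.6]]]'

```text
time_s: 5.67
eef_pos: [0.5002, 0.0702, 0.1418]
eef_rot: [-0.002, 0.633, 0.774, -0.001]
wrist_force: [-0.6, -0.7, 0.5]
opening: 0.882
grasp_force: 0.0
```

Emit:
carry_out --plan '[[[0, 0, 0, 0, 0, 0, 0], [0, 0, 0, 0, 0, 0, 0], [0, 0, 0, 0, 0, 0, 0], [0, 0, 0, 0, 0, 0, 0], [0, 0, 0, 0, 0, 0, 0]]]'

```text
time_s: 6.08
eef_pos: [0.5027, 0.07, 0.1452]
eef_rot: [0.001, 0.633, 0.774, 0.0]
wrist_force: [-2.5, -0.8, 1.9]
opening: 0.146
grasp_force: 1.0
```

Emit:
carry_out --plan '[[[0, 0, 0, 0, 0, 0, 0], [0, 0, 0, 0, 0, 0, 0], [0, 0, 0.005, 0, 0, 0, 0], [0, 0, 0.012, 0, 0, 0, 0], [0, 0, 0.02, 0, 0, 0, 0]]]'

```text
time_s: 6.5
eef_pos: [0.5017, 0.0702, 0.1641]
eef_rot: [-0.001, 0.633, 0.774, -0.0]
wrist_force: [-0.2, 0.3, -5.0]
opening: 0.128
grasp_force: 58.7
```

Gripped: 58.7 N on the pads and about 5 N at the wrist. Now I'll lift, then carry it to a point in front of the free hook.

Emit:
carry_out --plan '[[[0, 0, 0.02, 0, 0, 0, 0], [0, 0, 0.04, 0, 0, 0, 0], [-0.005, 0, 0.062, 0, 0, 0, 0], [-0.015, 0, 0.084, 0, 0, 0, 0], [-0.03, 0, 0.104, 0, 0, 0, 0]]]'

```text
time_s: 6.92
eef_pos: [0.4727, 0.07, 0.2701]
eef_rot: [0.001, 0.633, 0.774, 0.0]
wrist_force: [-0.5, 0.5, -3.5]
opening: 0.123
grasp_force: 58.9
```

Emit:
carry_out --plan '[[[-0.015, 0, 0, 0, 0, 0, 0], [-0.03, -0.005, 0, 0, 0, 0, 0], [-0.042, -0.015, 0, 0, 0, 0, 0], [-0.052, -0.03, 0, 0, 0, 0, 0], [-0.06, -0.05, 0, 0, 0, 0, 0]]]'

```text
time_s: 7.33
eef_pos: [0.4113, 0.0206, 0.2688]
eef_rot: [0.0, 0.633, 0.774, 0.0]
wrist_force: [0.2, -1.4, -4.3]
opening: 0.123
grasp_force: 58.9
```

Emit:
carry_out --plan '[[[0, -0.02, 0, 0, 0, -0.05, 0], [0, -0.042, 0, 0, 0, -0.12, 0], [0, -0.065, 0, 0, 0, -0.2, 0], [0, -0.088, 0, 0, 0, -0.28, 0], [0, -0.11, 0, 0, 0, -0.34, 0]]]'

```text
time_s: 7.75
eef_pos: [0.4121, -0.0911, 0.2689]
eef_rot: [0.0, 0.756, 0.654, 0.0]
wrist_force: [0.1, 0.6, -4.5]
opening: 0.128
grasp_force: 58.9
```

Emit:
carry_out --plan '[[[0, -0.025, 0, 0, 0, -0.03, 0], [0.006, -0.055, 0, 0, 0, -0.032, 0], [0.012, -0.085, 0, 0, 0, -0.032, 0], [0.02, -0.11, 0, 0, 0, -0.032, 0], [0.027, -0.125, 0, 0, 0, -0.032, 0]]]'

```text
time_s: 8.17
eef_pos: [0.4394, -0.2178, 0.2689]
eef_rot: [0.001, 0.766, 0.643, -0.0]
wrist_force: [0.5, 1.3, -4.2]
opening: 0.122
grasp_force: 59.0
```

Emit:
carry_out --plan '[[[0, -0.015, 0, 0, 0, 0, 0], [0, -0.025, 0, 0, 0, 0, 0], [0, -0.029, 0, 0, 0, 0, 0], [0, -0.029, 0, 0, 0, 0, 0], [0, -0.029, 0, 0, 0, 0, 0]]]'

```text
time_s: 8.58
eef_pos: [0.439, -0.2432, 0.2683]
eef_rot: [-0.0, 0.766, 0.643, 0.0]
wrist_force: [-0.7, -0.1, -4.5]
opening: 0.129
grasp_force: 58.9
```

```bash
python3 - <<'E'
from m import *
o=get_obs();print(o['eef_pos'],o['eef_rot'],o['grasp_force'],o['wrist_force'])
H0=np.array([.597,-.2715]);a=np.deg2rad(-9.9);ex=np.array([np.cos(a),np.sin(a)]);ey=np.array([-ex[1],ex[0]])
for n in('scene','side','wrist'):
    c=snap(n);P=pts(c);Q=P.copy();Q[...,0]=(P[...,:2]-H0)@ex;Q[...,1]=(P[...,:2]-H0)@ey
    h=cv2.cvtColor(c['pixels'],cv2.COLOR_RGB2HSV)
    m=box(Q,-.11,-.005,-.03,.03,.23,.265);p=Q[m]
    if m.sum()>5: print(n,'hook',m.sum(),line(p),p.min(0),p.max(0),[ (np.median(p[(p[:,0]>x)&(p[:,0]<x+.02)][:,1:],0)).round(4) for x in(-.1,-.08,-.06,-.04)])
    m=box(Q,-.2,-.12,-.08,.08,.22,.31)&(h[...,1]>60)&(h[...,2]>90);p=Q[m]
    if m.sum()>5: print('bar',m.sum(),rect(p),p.min(0),p.max(0))
    m=box(Q,-.25,-.06,-.12,.12,.09,.2)&(h[...,1]>60)&(h[...,2]>90);p=Q[m]
    if m.sum()>5: print('tray',m.sum(),rect(p),p.min(0),p.max(0))
c=np.load('side.npz')['pixels'][120:270,240:440]; d=np.load('scene.npz')['pixels'][110:260,230:380]
cv2.imwrite('pics/pre.png',np.hstack([cv2.resize(c,(450,338)),cv2.resize(d,(338,338))])[:,:,::-1])
E
```

```text
[ 0.43901045 -0.24323327  0.26826228] [-3.66064637e-04  7.65513580e-01  6.43419620e-01  1.29737732e-04] 58.94871175289154 [-0.67606424 -0.0647337  -4.54409669]
scene hook 53 [ 9.999e-01  1.730e-02 -5.810e-02 -3.000e-04] [-0.10772987 -0.00626153  0.2344834 ] [-0.00599511  0.00989991  0.25908127] [array([-0.0015,  0.2415]), array([-0.0009,  0.2393]), array([-0.0003,  0.2423]), array([-0.0003,  0.2412])]
bar 189 ((-0.15237921476364136, 0.002773664891719818), (0.13240087032318115, 0.031103897839784622), 86.87541198730469) [-0.16829482 -0.06343762  0.22033809] [-0.1365975   0.06937663  0.29887216]
tray 644 ((-0.15579372644424438, 0.0025318264961242676), (0.1022898331284523, 0.1378001570701599), 1.4569995403289795) [-0.20830168 -0.06574025  0.11345563] [-0.10488986  0.07140441  0.19999361]
side hook 68 [ 9.994e-01  3.580e-02 -6.270e-02  7.000e-04] [-0.10842325 -0.00612235  0.23901566] [-0.00555769  0.00603176  0.25761354] [array([-1.000e-04,  2.433e-01]), array([1.000e-04, 2.435e-01]), array([2.000e-04, 2.436e-01]), array([0.0034, 0.2443])]
bar 234 ((-0.15912066400051117, 0.001819230616092
[... 281 characters left out ...]
07003557  0.12233669] [-0.10746081  0.07292521  0.19987838]
wrist hook 2682 [ 9.999e-01  1.150e-02 -5.080e-02 -9.000e-04] [-0.10999555 -0.01265337  0.23008249] [-0.00500214  0.0097152   0.25657136] [array([-0.0013,  0.2431]), array([-0.0012,  0.2429]), array([-0.0011,  0.2429]), array([-0.0007,  0.2429])]
bar 6311 ((-0.15963447093963623, 0.013063881546258926), (0.10381198674440384, 0.0414087250828743), 74.22109985351562) [-0.18258696 -0.04128682  0.22646038] [-0.13966245  0.06524829  0.30993879]
tray 12701 ((-0.15938299894332886, 0.00031375885009765625), (0.10033775866031647, 0.1302812099456787), 0.13998807966709137) [-0.20969478 -0.06493009  0.12461104] [-0.10915442  0.06547727  0.19626381]
```

View pics/pre.png

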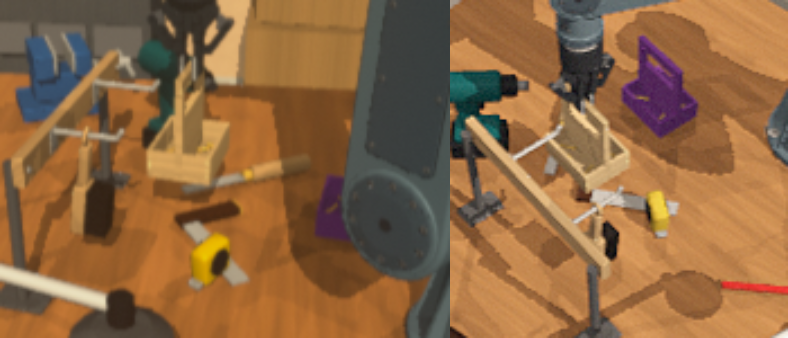

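The pre-hook picture shows the carrier level in front of the bare hook (side crop hook at (125,85), tray at (190,145)). The brush on the near hook is clear of it. The carrier's middle is within 2 mm of the hook axis, so I'll thread it on.

Emit:
carry_out --plan '[[[0.011, -0.002, 0, 0, 0, 0, 0], [0.022, -0.005, 0, 0, 0, 0, 0], [0.033, -0.007, 0, 0, 0, 0, 0], [0.044, -0.009, 0, 0, 0, 0, 0], [0.055, -0.011, 0, 0, 0, 0, 0]]]'

```text
time_s: 9.15
eef_pos: [0.4956, -0.2546, 0.2683]
eef_rot: [0.0, 0.765, 0.644, 0.0]
wrist_force: [0.3, 0.2, -4.8]
opening: 0.126
grasp_force: 59.0
```

Emit:
carry_out --plan '[[[0.011, -0.002, 0, 0, 0, 0, 0], [0.022, -0.004, 0, 0, 0, 0, 0], [0.033, -0.006, 0, 0, 0, 0, 0], [0.044, -0.008, 0, 0, 0, 0, 0], [0.053, -0.01, 0, 0, 0, 0, 0]]]'

```text
time_s: 9.57
eef_pos: [0.5488, -0.2645, 0.2681]
eef_rot: [0.0, 0.765, 0.644, 0.0]
wrist_force: [0.1, -0.2, -4.7]
opening: 0.122
grasp_force: 58.9
```

Emit:
carry_out --plan '[[[0, 0, -0.004, 0, 0, 0, 0], [0, 0, -0.009, 0, 0, 0, 0], [0, 0, -0.013, 0, 0, 0, 0], [0, 0, -0.017, 0, 0, 0, 0], [0, 0, -0.017, 0, 0, 0, 0]]]'

```text
time_s: 9.98
eef_pos: [0.5463, -0.2645, 0.2498]
eef_rot: [-0.001, 0.766, 0.643, -0.0]
wrist_force: [0.8, 1.0, -4.9]
opening: 0.12
grasp_force: 58.9
```

```bash
python3 - <<'E'
from m import *
o=get_obs();print(o['eef_pos'],o['eef_rot'],o['grasp_force'],o['wrist_force'])
H0=np.array([.597,-.2715]);a=np.deg2rad(-9.9);ex=np.array([np.cos(a),np.sin(a)]);ey=np.array([-ex[1],ex[0]])
for n in('scene','side','wrist'):
    c=snap(n);P=pts(c);Q=P.copy();Q[...,0]=(P[...,:2]-H0)@ex;Q[...,1]=(P[...,:2]-H0)@ey
    h=cv2.cvtColor(c['pixels'],cv2.COLOR_RGB2HSV)
    m=box(Q,-.08,-.02,-.08,.08,.21,.29)&(h[...,1]>60)&(h[...,2]>90);p=Q[m]
    if m.sum()>5: print(n,'bar',m.sum(),rect(p),p.min(0),p.max(0),np.percentile(p[:,2],95))
c=np.load('side.npz')['pixels'][120:220,240:390]; d=np.load('scene.npz')['pixels'][130:230,230:330]
cv2.imwrite('pics/hung.png',np.hstack([cv2.resize(c,(450,300)),cv2.resize(d,(300,300))])[:,:,::-1])
E
```

```text
[ 0.54630496 -0.26445     0.24976015] [-1.22668769e-03  7.65634195e-01  6.43274960e-01 -3.17306027e-04] 58.910667300224304 [ 0.80812524  0.95895377 -4.89227536]
scene bar 122 ((-0.05058922618627548, 0.0039257630705833435), (0.03833135589957237, 0.12386249005794525), 9.431815147399902) [-0.06939766 -0.05783177  0.21064614] [-0.03018622  0.06760391  0.27540308] 0.2729904589517589
side bar 207 ((-0.04957495629787445, 0.0019118860363960266), (0.05568583309650421, 0.12280894815921783), 21.0236759185791) [-0.0789403  -0.06539377  0.21018098] [-0.02021664  0.06748156  0.2862679 ] 0.2728127903990598
wrist bar 6219 ((-0.05297728627920151, 0.008433520793914795), (0.05609539523720741, 0.10192503035068512), 20.67719841003418) [-0.07987936 -0.04403813  0.21015901] [-0.02006369  0.06223824  0.27730353] 0.2718678834046182
```

View pics/hung.png

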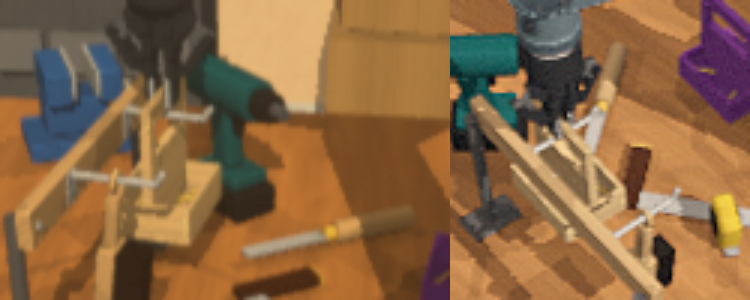

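The crop shows the hook passing through the hand hole (side crop tip at (210,115)) with the carrier still held about 3 mm above the bar. I'll lower it gently onto the hook.

Emit:
carry_out --plan '[[[0, 0, -0.001, 0, 0, 0, 0], [0, 0, -0.002, 0, 0, 0, 0], [0, 0, -0.0025, 0, 0, 0, 0], [0, 0, -0.003, 0, 0, 0, 0], [0, 0, -0.003, 0, 0, 0, 0]]]'

```text
time_s: 10.55
eef_pos: [0.5473, -0.2649, 0.2482]
eef_rot: [-0.0, 0.766, 0.643, -0.0]
wrist_force: [-0.1, -0.1, -4.5]
opening: 0.126
grasp_force: 59.0
```

Emit:
carry_out --plan '[[[0, 0, -0.0005, 0, 0, 0, 0], [0, 0, -0.001, 0, 0, 0, 0], [0, 0, -0.0015, 0, 0, 0, 0], [0, 0, -0.002, 0, 0, 0, 0], [0, 0, -0.002, 0, 0, 0, 0]]]'

```text
time_s: 10.97
eef_pos: [0.5474, -0.265, 0.2475]
eef_rot: [0.001, 0.766, 0.643, 0.0]
wrist_force: [-3.0, 2.0, 4.9]
opening: 0.126
grasp_force: 60.3
```

It is resting on the hook; the wrist force reversed to +4.9 N. I'll part-open so the rear finger stays clear of the rail, then rise.

Emit:
carry_out --plan '[[[0, 0, 0.001, 0, 0, 0, 0.15], [0, 0, 0.001, 0, 0, 0, 0.3], [0, 0, 0.001, 0, 0, 0, 0.45], [0, 0, 0.001, 0, 0, 0, 0.45], [0, 0, 0.001, 0, 0, 0, 0.45]]]'

```text
time_s: 11.38
eef_pos: [0.5474, -0.265, 0.2472]
eef_rot: [0.0, 0.766, 0.643, 0.0]
wrist_force: [0.3, 0.2, -0.1]
opening: 0.45
grasp_force: 0.0
```

Emit:
carry_out --plan '[[[0, 0, 0, 0, 0, 0, 0.45], [0, 0, 0.01, 0, 0, 0, 0.45], [0, 0, 0.03, 0, 0, 0, 0.45], [0, 0, 0.06, 0, 0, 0, 0.45], [0, 0, 0.08, 0, 0, 0, 0.45]]]'

```text
time_s: 11.8
eef_pos: [0.5476, -0.2652, 0.3303]
eef_rot: [0.001, 0.766, 0.643, 0.0]
wrist_force: [0.1, 0.1, 0.4]
opening: 0.449
grasp_force: 0.0
```

```bash
cat > hk.py <<'E'
from m import *
o=get_obs();print(o['eef_pos'],o['eef_rot'],o['opening'],o['wrist_force'])
H0=np.array([.597,-.2715]);a=np.deg2rad(-9.9);ex=np.array([np.cos(a),np.sin(a)]);ey=np.array([-ex[1],ex[0]])
for n in('scene','side','wrist'):
    c=snap(n);P=pts(c);Q=P.copy();Q[...,0]=(P[...,:2]-H0)@ex;Q[...,1]=(P[...,:2]-H0)@ey
    h=cv2.cvtColor(c['pixels'],cv2.COLOR_RGB2HSV); k=(h[...,1]>60)&(h[...,2]>90)
    m=box(Q,-.09,-.0,-.08,.08,.255,.285)&k;p=Q[m]
    if m.sum()>5: print(n,'bar',m.sum(),rect(p),np.percentile(p[:,2],95), 'z at y-,y+',[np.percentile(p[abs(p[:,1]-y)<.015][:,2],90).round(4) for y in(-.05,.05) if (abs(p[:,1]-y)<.015).sum()>2])
    m=box(Q,-.15,.08,-.1,.1,.08,.17)&k;p=Q[m]
    if m.sum()>5: print('tray',m.sum(),rect(p),p.min(0))
E
python3 hk.py
```

```text
[ 0.54762804 -0.26518387  0.33028709] [9.79933106e-04 7.65545079e-01 6.43381473e-01 2.30659105e-04] 0.4485426959033721 [0.13720922 0.05816352 0.36571104]
scene bar 100 ((-0.04716639965772629, -0.0005601495504379272), (0.13735440373420715, 0.016019444912672043), 89.33021545410156) 0.27064372296284084 z at y-,y+ [np.float64(0.266), np.float64(0.2684)]
tray 378 ((-0.0471886545419693, 0.0009683072566986084), (0.1049879938364029, 0.13620255887508392), 0.37597283720970154) [-0.10006382 -0.06681537  0.09778988]
side bar 105 ((-0.04747386276721954, 0.0029148831963539124), (0.014318897388875484, 0.12496723234653473), 0.15118585526943207) 0.2708336263272092 z at y-,y+ [np.float64(0.2706), np.float64(0.2698)]
tray 690 ((-0.03656107187271118, -0.014511875808238983), (0.16781054437160492, 0.12423811107873917), 89.73303985595703) [-0.09885731 -0.098687    0.10352838]
wrist bar 2970 ((-0.04824879765510559, -0.0026937350630760193), (0.012019061483442783, 0.1292933076620102), 0.0642179623246193) 0.2685042442642736 z at y-,y+ [np.float64(0.2682), np.float64(0.2683)]
tray 7710 ((-0.04824512451887131, -0.0029816925525665283), (0.09996729344129562, 0.1306593269109726), 0.02032902091741562) [-0.09823942 -0.06830073  0.10762543]
```

It hangs level at hook x = -0.048 m, let go. Next I'll turn the tool 90° so the open fingers straddle the hook, and drop in front of the bar.

Emit:
carry_out --plan '[[[-0.01, 0.002, 0.004, 0, 0, 0.12, 0.45], [-0.02, 0.004, 0.008, 0, 0, 0.24, 0.45], [-0.03, 0.006, 0.01, 0, 0, 0.36, 0.45], [-0.04, 0.008, 0.01, 0, 0, 0.48, 0.45], [-0.05, 0.009, 0.01, 0, 0, 0.6, 0.45]]]'

```text
time_s: 12.37
eef_pos: [0.4964, -0.2554, 0.3361]
eef_rot: [-0.001, 0.539, 0.843, 0.0]
wrist_force: [-0.0, -0.5, -0.3]
opening: 0.453
grasp_force: 0.0
```

Emit:
carry_out --plan '[[[0, 0, 0, 0, 0, 0.12, 0.5], [0, 0, 0, 0, 0, 0.24, 0.6], [0, 0, 0, 0, 0, 0.36, 0.7], [0, 0, 0, 0, 0, 0.48, 0.8], [0, 0, 0, 0, 0, 0.6, 0.8]]]'

```text
time_s: 12.78
eef_pos: [0.4968, -0.2556, 0.336]
eef_rot: [-0.001, 0.266, 0.964, 0.0]
wrist_force: [0.3, -0.8, -0.8]
opening: 0.801
grasp_force: 0.0
```

Emit:
carry_out --plan '[[[0, 0, 0, 0, 0, 0.12, 0.8], [0, 0, 0, 0, 0, 0.24, 0.8], [0, 0, 0, 0, 0, 0.37, 0.8], [0, 0, 0, 0, 0, 0.371, 0.8], [0, 0, 0, 0, 0, 0.371, 0.8]]]'

```text
time_s: 13.2
eef_pos: [0.497, -0.2557, 0.3363]
eef_rot: [-0.001, 0.088, 0.996, 0.001]
wrist_force: [-0.2, -0.7, -0.1]
opening: 0.8
grasp_force: 0.0
```

```bash
python3 hk.py; python3 -c "
from h import *
print(get_obs()['q'])
cv2.imwrite('pics/w2.png',np.load('wrist.npz')['pixels'][:,:,::-1])"
```

```text
[ 0.49696311 -0.25565722  0.33628824] [-7.29391283e-04  8.79154487e-02  9.96127542e-01  5.12471484e-04] 0.8004550510438027 [-0.16590642 -0.68668885 -0.13916736]
scene bar 110 ((-0.046097416430711746, -0.0004597976803779602), (0.1352819949388504, 0.015009470283985138), 88.67704010009766) 0.2709090419916016 z at y-,y+ [np.float64(0.2698), np.float64(0.2702)]
tray 382 ((-0.0468989722430706, 0.00050334632396698), (0.14152157306671143, 0.10357804596424103), 89.81646728515625) [-0.09851433 -0.07040949  0.09512224]
side bar 106 ((-0.048016250133514404, 0.0020164698362350464), (0.01389746367931366, 0.12947531044483185), 0.5665749907493591) 0.27095922436045816 z at y-,y+ [np.float64(0.2702), np.float64(0.2701)]
tray 688 ((-0.03773817792534828, -0.015418879687786102), (0.12252906709909439, 0.17028291523456573), 1.1333388090133667) [-0.09931254 -0.09940633  0.10300286]
wrist bar 2929 ((-0.0492984801530838, -0.0011413432657718658), (0.012896028347313404, 0.11081085354089737), 0.1948586255311966) 0.26822776431389167 z at y-,y+ [np.float64(0.2679), np.float64(0.268)]
tray 6747 ((-0.051744602620601654, -0.00273914635181427), (0.09543384611606598, 0.13028599321842194), 0.003618206363171339) [-0.09946513 -0.06788237  0.10234353]
[-6.87523001e-01  7.74101991e-02  1.51091235e+00  2.63906744e-06
  1.55396814e+00 -2.08278536e+00]
```

View pics/w2.png

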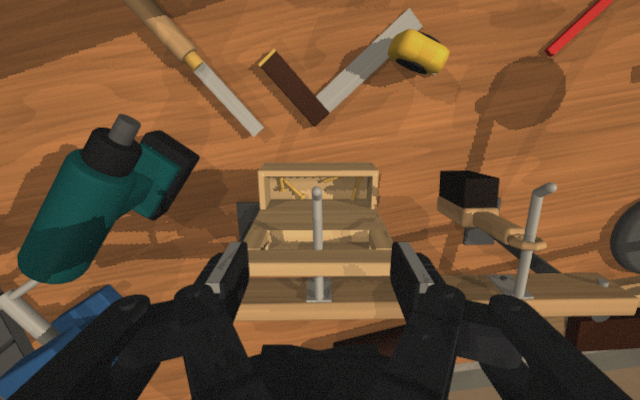

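The wrist view shows the carrier hanging with the hook (318,190)–(318,295) through its hole and the fingers either side of the hook. The brush (500,215) is well away. I'll descend and push slowly.

Emit:
carry_out --plan '[[[0, 0, -0.025, 0, 0, 0, 0.8], [0, 0, -0.05, 0, 0, 0, 0.8], [0, 0, -0.075, 0, 0, 0, 0.8], [0, 0, -0.091, 0, 0, 0, 0.8], [0, 0, -0.091, 0, 0, 0, 0.8]]]'

```text
time_s: 13.77
eef_pos: [0.4953, -0.2544, 0.2419]
eef_rot: [-0.003, 0.087, 0.996, 0.002]
wrist_force: [-0.2, 0.8, -0.5]
opening: 0.798
grasp_force: 0.0
```

Emit:
carry_out --plan '[[[0.007, -0.001, 0, 0, 0, 0, 0.8], [0.014, -0.002, 0, 0, 0, 0, 0.8], [0.02, -0.0035, 0, 0, 0, 0, 0.8], [0.026, -0.0045, 0, 0, 0, 0, 0.8], [0.031, -0.0055, 0, 0, 0, 0, 0.8]]]'

```text
time_s: 14.18
eef_pos: [0.5297, -0.2619, 0.2474]
eef_rot: [0.001, 0.086, 0.996, -0.001]
wrist_force: [0.2, -0.8, 0.3]
opening: 0.797
grasp_force: 0.0
```

Emit:
carry_out --plan '[[[0.004, -0.0005, 0, 0, 0, 0, 0.8], [0.008, -0.0015, 0, 0, 0, 0, 0.8], [0.012, -0.002, 0, 0, 0, 0, 0.8], [0.016, -0.003, 0, 0, 0, 0, 0.8], [0.02, -0.0035, 0, 0, 0, 0, 0.8]]]'

```text
time_s: 14.6
eef_pos: [0.5485, -0.2651, 0.2464]
eef_rot: [-0.0, 0.086, 0.996, -0.0]
wrist_force: [-3.3, -0.2, 3.6]
opening: 0.804
grasp_force: 1.7
```

```bash
python3 hk.py
```

```text
[ 0.54850901 -0.2651257   0.24644719] [-9.60779749e-05  8.63711425e-02  9.96263022e-01 -8.16488906e-05] 0.8039559073284642 [-3.34438568 -0.20274967  3.57507325]
scene bar 120 ((-0.03823321685194969, 0.0005720481276512146), (0.13038824498653412, 0.03696100041270256), 88.48302459716797) 0.2762080070550554 z at y-,y+ [np.float64(0.2717), np.float64(0.2717)]
tray 406 ((-0.033936358988285065, -0.0017044171690940857), (0.14250856637954712, 0.10445013642311096), 89.92170715332031) [-0.08613818 -0.07301109  0.0940396 ]
side bar 47 ((-0.039292968809604645, 0.017559394240379333), (0.09789083898067474, 0.027546435594558716), 85.64886474609375) 0.2745595965465969 z at y-,y+ [np.float64(0.2724)]
tray 634 ((-0.029662031680345535, 0.000672660768032074), (0.10285420715808868, 0.14032228291034698), 0.7075899243354797) [-0.08109237 -0.06954994  0.1043709 ]
wrist bar 5041 ((-0.04114331305027008, -0.0030048787593841553), (0.03462038189172745, 0.12911929190158844), 0.1137835681438446) 0.26825790570683966 z at y-,y+ [np.float64(0.268), np.float64(0.272)]
tray 11562 ((-0.027083922177553177, -0.0024393871426582336), (0.09952206909656525, 0.13025903701782227), 0.01178677286952734) [-0.07685665 -0.06757011  0.09997058]
```

Emit:
carry_out --plan '[[[0.003, -0.0005, 0, 0, 0, 0, 0.8], [0.006, -0.001, 0, 0, 0, 0, 0.8], [0.009, -0.0015, 0, 0, 0, 0, 0.8], [0.012, -0.002, 0, 0, 0, 0, 0.8], [0.015, -0.0025, 0, 0, 0, 0, 0.8]]]'

```text
time_s: 15.17
eef_pos: [0.5636, -0.2676, 0.2464]
eef_rot: [0.0, 0.086, 0.996, -0.0]
wrist_force: [-3.1, 0.2, 1.9]
opening: 0.8
grasp_force: 1.5
```

```bash
python3 hk.py | grep -v scene
```

```text
[ 0.56355938 -0.2675698   0.24639145] [ 2.28850062e-05  8.63222102e-02  9.96267269e-01 -6.38319222e-05] 0.7996521196476146 [-3.11153208  0.19998075  1.86024476]
tray 469 ((-0.022750061005353928, 0.0012868493795394897), (0.10617198050022125, 0.14119009673595428), 1.8258435726165771) [-0.07770591 -0.06870143  0.09606109]
side bar 47 ((-0.025365304201841354, 0.012924809008836746), (0.10576607286930084, 0.031298648566007614), 88.17941284179688) 0.27385026670900076 z at y-,y+ [np.float64(0.2716)]
tray 625 ((-0.017174921929836273, -0.01381700485944748), (0.16659964621067047, 0.10496166348457336), 88.82662963867188) [-0.06934814 -0.09797514  0.10305129]
wrist bar 5053 ((-0.02599625289440155, -0.0029447004199028015), (0.03433086723089218, 0.12929023802280426), 0.3270053565502167) 0.2683132876947809 z at y-,y+ [np.float64(0.2679), np.float64(0.2687)]
tray 10540 ((-0.013890951871871948, -0.0018300935626029968), (0.09554403275251389, 0.13071882724761963), 0.1870131641626358) [-0.06162599 -0.06720107  0.10263811]
```

Emit:
carry_out --plan '[[[0.002, -0.0003, 0, 0, 0, 0, 0.8], [0.004, -0.0007, 0, 0, 0, 0, 0.8], [0.006, -0.001, 0, 0, 0, 0, 0.8], [0.007, -0.0012, 0, 0, 0, 0, 0.8], [0.007, -0.0012, 0, 0, 0, 0, 0.8]]]'

```text
time_s: 15.73
eef_pos: [0.5703, -0.2687, 0.2464]
eef_rot: [-0.0, 0.086, 0.996, -0.0]
wrist_force: [-5.7, 1.5, 0.7]
opening: 0.802
grasp_force: 2.8
```

```bash
python3 hk.py | grep -v scene
```

```text
[ 0.570297   -0.26867566  0.24642755] [-1.71956282e-04  8.61764825e-02  9.96279872e-01 -8.47972820e-06] 0.8015600112844186 [-5.68395184  1.46244401  0.68535541]
tray 491 ((-0.01874040812253952, -0.00037869811058044434), (0.10333338379859924, 0.13789893686771393), 0.5732543468475342) [-0.07104627 -0.06902823  0.09425568]
side bar 43 ((-0.02144729346036911, 0.013270378112792969), (0.11124283820390701, 0.03082176484167576), 84.86697387695312) 0.27134359384546874 z at y-,y+ [np.float64(0.2701)]
tray 628 ((-0.017681721597909927, -0.014129720628261566), (0.1688815951347351, 0.10303246229887009), 89.61048126220703) [-0.06925183 -0.09888553  0.10314655]
wrist bar 5266 ((-0.02001950889825821, -0.003054574131965637), (0.1290319710969925, 0.034870877861976624), 89.97132873535156) 0.2681891832899857 z at y-,y+ [np.float64(0.2678), np.float64(0.2736)]
tray 11053 ((-0.01678791642189026, -0.0028024837374687195), (0.09614924341440201, 0.13060198724269867), 0.38570764660835266) [-0.06518435 -0.06840711  0.10419979]
```

The force has risen to 5.7 N, so it is against the foot plate. I'll back off, rise and measure.

Emit:
carry_out --plan '[[[-0.004, 0.0007, 0, 0, 0, 0, 0.8], [-0.01, 0.0018, 0, 0, 0, 0, 0.8], [-0.02, 0.0035, 0, 0, 0, 0, 0.8], [-0.035, 0.006, 0, 0, 0, 0, 0.8], [-0.045, 0.008, 0.005, 0, 0, 0, 0.8]]]'

```text
time_s: 16.3
eef_pos: [0.5241, -0.26, 0.2501]
eef_rot: [-0.0, 0.086, 0.996, 0.001]
wrist_force: [-0.1, -0.1, -0.1]
opening: 0.8
grasp_force: 0.0
```

Emit:
carry_out --plan '[[[0, 0, 0.02, 0, 0, 0, 0.8], [-0.01, 0, 0.045, 0, 0, 0, 0.8], [-0.03, 0.01, 0.075, 0, 0, 0, 0.8], [-0.06, 0.01, 0.09, 0, 0, 0, 0.8], [-0.08, 0.01, 0.1, 0, 0, 0, 0.8]]]'

```text
time_s: 16.72
eef_pos: [0.4446, -0.2506, 0.354]
eef_rot: [0.002, 0.086, 0.996, -0.001]
wrist_force: [0.7, -0.2, -0.6]
opening: 0.802
grasp_force: 0.0
```

```bash
python3 hk.py; python3 - <<'E'
from m import *
for n in('scene','side'):
    c=np.load(n+'.npz');P=pts(c)
    m=box(P,.35,.56,.25,.5,.245,.272); print(n,'head',cv2.minEnclosingCircle(P[m][:,:2].astype(np.float32)))
c=np.load('side.npz')['pixels'][120:240,220:400]; d=np.load('scene.npz')['pixels'][120:240,220:340]
cv2.imwrite('pics/end.png',np.hstack([cv2.resize(c,(465,310)),cv2.resize(d,(310,310))])[:,:,::-1])
E
```

```text
[ 0.4445944  -0.2505999   0.35396225] [ 0.00184542  0.08581932  0.99630805 -0.00138204] 0.8019426621098704 [ 0.71981196 -0.18193978 -0.59848105]
scene bar 108 ((-0.008055606856942177, -0.00037807226181030273), (0.13790056109428406, 0.01630033552646637), 88.66255187988281) 0.2711300232620292 z at y-,y+ [np.float64(0.2699), np.float64(0.2678)]
tray 529 ((-0.007270753383636475, -0.015436433255672455), (0.10355298966169357, 0.1669672727584839), 0.9896518588066101) [-0.05996038 -0.09843952  0.09306507]
side bar 103 ((-0.009643323719501495, 0.0019518062472343445), (0.013226235285401344, 0.13016168773174286), 1.5380806922912598) 0.2708964774635377 z at y-,y+ [np.float64(0.2706), np.float64(0.2696)]
tray 619 ((-0.009650539606809616, -0.001114189624786377), (0.10119344294071198, 0.13990403711795807), 0.07872742414474487) [-0.06033753 -0.07111029  0.10125292]
wrist bar 1854 ((-0.01072031818330288, -0.0028415918350219727), (0.013627439737319946, 0.12946881353855133), 0.2518768906593323) 0.26773373502052406 z at y-,y+ [np.float64(0.267), np.float64(0.2678)]
tray 5511 ((-0.032284632325172424, -0.02279001474380493), (0.07524000108242035, 0.1787310391664505), 14.485880851745605) [-0.06161879 -0.09994947  0.10086859]
scene head ((0.45076557993888855, 0.3565140962600708), 0.051001619547605515)
side head ((0.4493877589702606, 0.35620740056037903), 0.050743408501148224)
```

View pics/end.png

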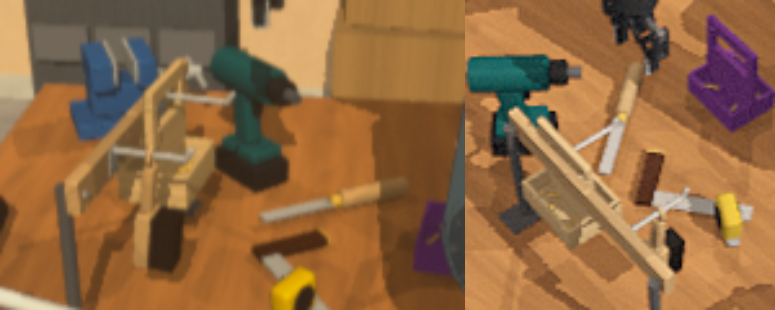

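The final crops show the carrier hanging level against the rail (side crop (165,165)), with the brush and the other things undisturbed. The bar centre is at hook x ≈ -0.010 m, inside the limit of -0.018 m. I'll let it settle for one call and hand in.

Emit:
carry_out --plan '[[[0, 0, 0, 0, 0, 0, 0.8], [0, 0, 0, 0, 0, 0, 0.8], [0, 0, 0, 0, 0, 0, 0.8], [0, 0, 0, 0, 0, 0, 0.8], [0, 0, 0, 0, 0, 0, 0.8]]]'

```text
time_s: 17.28
eef_pos: [0.4456, -0.2505, 0.3505]
eef_rot: [-0.0, 0.086, 0.996, 0.0]
wrist_force: [-0.4, -0.2, -0.7]
opening: 0.8
grasp_force: 0.0
```

```bash
python3 -c "
from bench import hand_in
print(hand_in())"
```

```text
the job is handed in; nothing more can be done
None
```

The job is handed in, with no verdict returned: by my last camera measurements the lamp head is about 18 mm from the board's centre, and the carrier hangs level and let go on the free hook about 10 mm from the rail face (limit 18 mm), with nothing else visibly disturbed.

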